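Collar on the former, former held in the V jig

TASK

Slide the short card collar over the spindle of the wooden former, down onto its shoulder, while the former stands on the table. Then take the former by the spindle and, without tipping it, stand it on the base board of the V jig and press it home against both faces of the V. Finish while still gripping the spindle and pressing it upright against both faces, so that the collar can be marked; leave the other things alone.

Things in the scene. Friction and masses are not known exactly. Their poses are not given: they have to be found in the camera images.
- former: turned wooden former, loose, standing upright: a round body 54 mm in diameter and 55 mm high, and on top of it a round spindle 24 mm in diameter and 58 mm long whose last 7 mm taper to 15 mm; 113 mm high in all, 110 to 230 g. Origin at the centre of its underside, z up along its axis.
- shoulder (a point): centre of the former's shoulder (flat top of its body, foot of the spindle), 55 mm above its underside
- spindle_top (a point): centre of the spindle's top end, 113 mm above the former's underside
- collar: thick-walled plain card ring, loose, lying flat: outer diameter 44 mm, bore 28 mm (4 mm wider than the spindle), 24 mm high, 30 g. Origin at the centre of its underside, z up along its axis. On the shoulder it leaves the top 34 mm of the spindle free; the former's body is 5 mm wider all round than the collar.
- v_jig: fixed wooden V jig: plywood base board 130 x 130 x 12 mm with two upright wooden faces, 55 mm high above the board and 15 mm thick, that form a 90 degree V open towards the jig's -x (the robot's side, within about 25 degrees). Origin at the centre of the board's underside, x towards the closed end of the V, z up; behind the V a block 40 mm high.
- jig_seat (a point): the point on the top of the jig's base board (12 mm above the table) where the centre of the former's underside lies when the former touches both faces; axes as the jig's: the former is pushed home along +x. The board reaches 53 mm from here towards -x; the faces begin about 10 mm to the -x side of here and close in towards +x, 38 mm away.
- left_face: the V's face on the jig's +y side, fixed to the jig (origin same as the jig's); faces and board are waxed and slippery, friction about 0.25
- right_face: the V's face on the jig's -y side, fixed to the jig (origin same as the jig's); faces and board are waxed and slippery, friction about 0.25
- small_roll: bystander: short light card roll lying on its side, 47 x 66 x 44 mm, near the table's front edge; origin at the centre of its underside
- ink_bottle: bystander: dropper-topped paint bottle, 42 mm across, 100 mm high, near the table's front edge; origin at the centre of its underside
- card_tube: bystander: upright card tube, 70 mm across, 113 mm high, right and farther back; origin at the centre of its underside
- tape: bystander: wide roll of adhesive tape lying flat, 94 mm across, 48 mm high, right and farther back; origin at the centre of its underside
Not all that is in view belongs to the job. Of the things that look like the v_jig, the larger one is meant.

How it is judged:
On the way:
1. the collar sits on the former's shoulder round the spindle, let go, while the former stands on the table away from the jig (horizontal distance between collar and shoulder below 0.0045 m and z of collar in the frame of shoulder between -0.003 and 0.003 m and contact force between the fingers and collar below 0.2 N and angle between former's own z axis and vertical below 0.05 rad and height (world z) of former below 0.004 m and horizontal distance between former and jig_seat above 0.09 m), for 0.2 s.
At the end, for the whole second after the job is handed in: The former is gripped, at rest in the V, within 4 mm of the seat point sideways, under 5 mm above the board, tilted under 4 degrees, pressed with over 1.5 N on each face; the collar sits on its shoulder within 3 mm in height, round the spindle (contact force between former and left_face above 1.5 N and contact force between former and right_face above 1.5 N and contact force between the fingers and former above 3 N and horizontal distance between former and jig_seat below 0.004 m and z of former in the frame of jig_seat between -0.003 and 0.005 m and angle between former's own z axis and vertical below 0.07 rad and horizontal distance between collar and shoulder below 0.005 m and z of collar in the frame of shoulder between -0.003 and 0.003 m and linear speed of former below 0.02 m/s); the arm keeps its last pose, push and grip.
It fails at once if the former is tipped (more than 20 degrees) (angle between former's own z axis and vertical above 0.35 rad).
It fails at once if a bystander is displaced by more than 30 mm (distance of any of small_roll, ink_bottle, card_tube, tape from where it was at the start of the episode above 0.03 m).
It also fails if it takes over 69 s, if anything falls off the work surface, if the arm or the gripper's body presses on something with over 40 N, if the wrist force passes 120 N, or if a joint passes its speed limit or range.

ROBOT

A 6-joint arm with a two-finger parallel gripper is mounted at the origin on a cart in front of the work surface, level with it; the furniture and walls round the work are solid. World frame = base frame: x ahead of the robot, y to its left, z up, the work surface at z = 0. Lengths are in m, angles in rad, forces in N, time in s.
With the tool pointing down it reaches from about 0.35 to 0.775 m from the base axis. Payload 7.3 kg.
Tool frame: the origin (TCP) lies on the mounting face of the last link; the fingertips stand 178 mm ahead of it and the grasp point (between the pads) lies 159 mm ahead of it (robot.grip_depth is the distance from the TCP to the grasp point, in m); z points along the fingers, y is the line along which they close (so a half turn about z gives the same grasp; the last joint's range is limited). The gripper opens to 92 mm and grips with 3 to 60 N. Pads are 19 mm wide; open, the fingers measure 130 mm over their backs; the gripper's body (75 mm by 190 mm) begins 47 mm behind the grasp point.
Start: joints at [-1.494, 0.342, 1.524, -0, 1.275, -0.146], TCP at [0.116, -0.512, 0.405] pointing down, gripper open.
Joint ranges: [-2.53, 2.53], [-0.77, 2.02], [0.04, 2.7], [-1, 4.14], [0.28, 2.66], [-3.11, 3.11]. Speed limits (rad/s): [2.57, 2.57, 3.14, 3.14, 3.14, 3.14].

INTERFACE

Orientations are given as [roll, pitch, yaw] about the fixed x, y, z axes, in that order (R = Rz(yaw) Ry(pitch) Rx(roll)).
In Python, from cell import observe, cams, robot, models gives the robot as it stands.
- The arm moves only by the shell command python3 -m jog 'ROWS' [FORCE]. ROWS is JSON, a list of rows, each a list of 3 entries, a list of its own where there are three numbers: the shift along the tool's x, y, z each as a share of 0.4 m, from -1 to 1, then the turn about the tool's z as a share of pi rad, from -1 to 1, then the closure, from 0 (fully open) to 1 (shut). In form: [[[x, y, z], turn, jaw], ...]. A call has 1 to 12 rows; each row is the pose to reach, as a shift and turn from the pose commanded when the call began, along the tool's axes at that moment, turning the shorter way round; what a row does not reach only later rows make up. A row lasts 1/8 s, in which the tool goes at most 62.5 mm and 10.7 degrees, less where a joint would pass 70% of its speed; a pose out of reach is approached as far as the arm can. A call with a number of a shift or a turn outside -1 to 1 is refused whole. A call with a gripper value outside its range is refused whole. The fingers move at their own pace and stop on an object; FORCE is the grip in N (left out, the last holds). Time passes only in rows, so rows that repeat a pose let the fingers close. It gives the time, the measured TCP pose, the force, the opening and the grip force at its end, in the units of the state.
- observe(): the state, without advancing time (a new reading comes with each control period).
- cams.read_camera(name): name is "scene" or "top" or "wrist"; returns the picture (400x640x3 uint8, red, green, blue); there is no depth.
- cams.camera_model(name): a dict with "camera_matrix" (3x3 intrinsics, pixels), "k1" (the pictures are not rectified: a ray, as slopes to the right and down, at radius r is drawn at 1 + k1 r^2 times it, then the intrinsics apply), "pose" (4x4, takes a point from camera to world coordinates). Camera axes: x right, y down, z forward; pixel columns grow to the right and rows downward; lengths in m; the calibration is good to about 2 mm. A picture is of the moment at which its call begins: read the wrist's pose just before it. camera_model takes no time and is no camera call; for the wrist camera it gives the pose at the moment of the call.
- robot.hand_in(): hands the job in; it is judged then, once.
Trained networks look in the newest picture that a camera, given by its name, has taken for a name from the list of things; names that differ only in an ending like _2 or _b are one class to them, and where a whole thing is asked for, a point or a joint stands for the part that bears it (a point fixed in the world has none). Each returns a list of dicts, best first, with "confidence" (0 to 1); they miss things now and then, are a little off and sometimes report something else, mostly with a low value. They report only what shows in the picture. A call takes as long as a camera call. They do not tell look-alikes from the thing itself.
- models.find_in(target, camera): "position" ([x, y, z] in m, in world coordinates, good to about 4 mm: the middle of the surface that is visible of it).
- models.pinpoint(target, camera): "position" ([x, y, z] in m, in world coordinates, good to about 4 mm: a listed point, or the origin of a listed thing).
The state is a dict: "time": time; "qpos": joint angles; "qvel": joint speeds; "joint_efforts": joint torques, N m; "tool_pos": TCP position; "tool_rot": TCP orientation; "contact_force": force on the tool from outside, world axes, zero at the start; "torque": the same for the moment, N m; "opening": finger opening in m; "grip_force": force on a finger pad.
Only numpy, scipy, OpenCV 4.12 (cv2) and the standard library are available. Lean on these libraries where they do the work, as an engineer would, in place of code of your own. Each camera call takes 0.05 s, during which the arm holds its last target. There are 200 camera calls.

## Working session

There is one attempt and no reset: what is moved stays moved. The work goes in short steps, Python scripts to look and compute and a shell command to move; the robot and the scene stay as the last step left them, time stands still between calls to the robot, and variables do not carry over. Pictures are saved under pics/ and viewed, at most 14 in all, crops included, and the job is handed in when it is done.

```bash
ls; mkdir -p pics; python3 - <<'E'
from cell import observe,cams,robot,models
import cv2
print(observe())
for c in("scene","top"):
    im=cams.read_camera(c); cv2.imwrite(f"pics/{c}0.png",im[:,:,::-1])
    for t in("former","shoulder","spindle_top","collar","v_jig","jig_seat"):
        for d in models.pinpoint(t,c)[:3]: print(c,t,[round(float(v),4) for v in d["position"]],round(d["confidence"],2))
E
```

```text
pics
{'time': 0.0, 'qpos': array([-1.49400324e+00,  3.42710339e-01,  1.52498525e+00,  2.33856779e-05,
        1.27539890e+00, -1.46016138e-01]), 'qvel': array([ 0.00146864,  0.001171  , -0.00027134,  0.00021087,  0.00164751,
       -0.0003456 ]), 'joint_efforts': array([-1.76540649e-03, -4.31245565e+01, -2.44220263e+01,  7.16583082e-02,
        5.58322587e-02, -9.73074975e-05]), 'tool_pos': array([ 0.11601601, -0.51188968,  0.40406228]), 'tool_rot': array([-3.14011005e+00, -2.40638240e-04,  2.22802218e-01]), 'contact_force': array([-0.12959234,  0.14634761,  0.11826363]), 'torque': array([-0.02938194, -0.03100565, -0.02810445]), 'grip_force': 0.0, 'opening': 0.09185045907078995}
scene former [0.4236, -0.0595, 0.0013] 0.31
scene collar [0.4835, 0.2657, 0.0002] 0.61
scene v_jig [0.569, 0.1467, 0.0014] 0.93
scene v_jig [0.6171, -0.036, -0.0028] 0.89
scene jig_seat [0.6026, -0.0349, 0.0133] 0.93
scene jig_seat [0.5654, 0.1487, 0.0094] 0.61
top former [0.4668, -0.294, -0.0031] 0.69
top shoulder [0.4629, -0.2956, 0.0577] 0.77
top spindle_top [0.4602, -0.2961, 0.1162] 0.81
top collar [0.4825, 0.2651, 0.0014] 0.52
top v_jig [0.5706, 0.1452, 0.0022] 0.89
top v_jig [0.6131, -0.0379, -0.0033] 0.62
top jig_seat [0.5667, 0.1495, 0.0037] 0.76
top jig_seat [0.6009, -0.0361, 0.0119] 0.64
```

View pics/scene0.png

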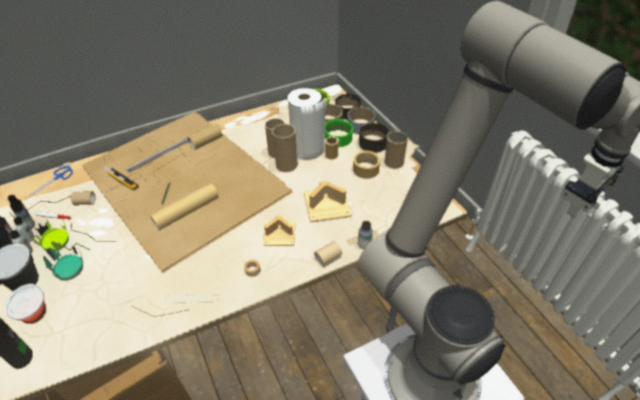

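View pics/top0.png

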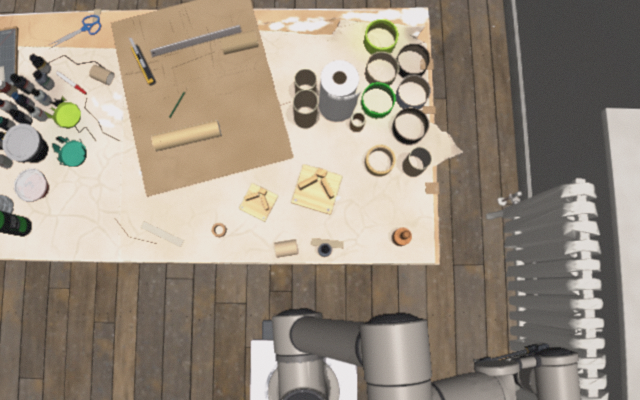

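Top picture: the former is at (402,236) and the collar at (219,230). There are two V jigs, the larger at (317,189) and a smaller one at (258,202). The larger one, at about (0.614, -0.037), fits the description. I'll confirm it in an enlarged crop.

```bash
cat > h.py <<'E'
import numpy as np,cv2
from cell import observe,cams,robot,models
def ray(c,uv,m=None):
    m=m or cams.camera_model(c); K=np.array(m["camera_matrix"]);P=np.array(m["pose"])
    d=np.array([(uv[0]-K[0,2])/K[0,0],(uv[1]-K[1,2])/K[1,1]]); s=d.copy()
    for _ in range(20): s=d/(1+m["k1"]*(s@s))
    v=P[:3,:3]@np.r_[s,1]; return P[:3,3],v
def onz(c,uv,z,m=None):
    o,v=ray(c,uv,m); return o+v*(z-o[2])/v[2]
def tri(rs):
    A=np.zeros((3,3));b=np.zeros(3)
    for o,v in rs:
        v=v/np.linalg.norm(v);M=np.eye(3)-np.outer(v,v);A+=M;b+=M@o
    return np.linalg.solve(A,b)
def px(c,X,m=None):
    m=m or cams.camera_model(c);K=np.array(m["camera_matrix"]);P=np.array(m["pose"])
    q=P[:3,:3].T@(np.array(X)-P[:3,3]);s=q[:2]/q[2];s=s*(1+m["k1"]*(s@s));return K[:2,:2]@s+K[:2,2]
def tips():
    s=observe();from_=s["tool_pos"];y=s["tool_rot"];return s
E
python3 - <<'E'
from h import *
a=cv2.imread("pics/top0.png")[150:270,195:435]
cv2.imwrite("pics/crop0.png",cv2.resize(a,None,fx=3.3,fy=3.3,interpolation=cv2.INTER_CUBIC))
m=cams.camera_model("wrist");P=np.array(m["pose"]);s=observe()
from scipy.spatial.transform import Rotation as R
T=R.from_euler("xyz",s["tool_rot"]).as_matrix()
print("wrist cam in tool",T.T@(P[:3,3]-s["tool_pos"]),(T.T@P[:3,:3]).round(3).tolist(),m["camera_matrix"],m["k1"])
print(T.round(3).tolist(), robot.grip_depth)
E
```

```text
wrist cam in tool [ 0.06616619 -0.00030287  0.0197491 ] [[-0.001, -0.969, -0.247], [1.0, -0.001, 0.0], [-0.0, -0.247, 0.969]] [[334.16865656   0.         318.19578237]
 [  0.         334.16865656 198.09450971]
 [  0.           0.           1.        ]] -0.0475385352241623
[[0.975, 0.221, -0.0], [0.221, -0.975, -0.0], [-0.0, 0.0, -1.0]] 0.1592
```

View pics/crop0.png

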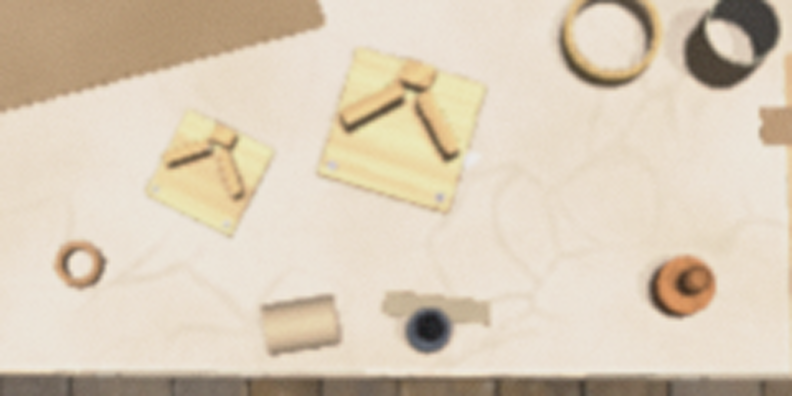

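The crop shows the larger jig at crop (405,130), with the smaller look-alike at (210,172). The larger has the 130 mm board and opens towards the robot, so that's the one. The collar is at (80,264) and the former at (683,285). I'll start over the former, looking from two places.

```bash
python3 -m jog '[[[0.8,-0.28,0.05],0,0],[[0.8,-0.28,0.05],0,0],[[0.8,-0.28,0.05],0,0],[[0.8,-0.28,0.05],0,0],[[0.8,-0.28,0.05],0,0],[[0.8,-0.28,0.05],0,0],[[0.8,-0.28,0.05],0,0],[[0.8,-0.28,0.05],0,0]]'
cat >> h.py <<'E'
def grab(n):
    m=cams.camera_model("wrist");im=cams.read_camera("wrist")[:,:,::-1].copy();cv2.imwrite(f"pics/{n}.png",im)
    np.savez(f"pics/{n}.npz",K=m["camera_matrix"],pose=m["pose"],k1=m["k1"]);return im,m
def load(n):
    d=np.load(f"pics/{n}.npz");return cv2.imread(f"pics/{n}.png"),dict(camera_matrix=d["K"],pose=d["pose"],k1=float(d["k1"]))
def pp(*ts):
    for t in ts:
        for d in models.pinpoint(t,"wrist")[:2]: print(t,np.round(d["position"],4),round(d["confidence"],2))
E
python3 - <<'E'
from h import *
grab("f1");pp("former","shoulder","spindle_top")
E
python3 -m jog '[[[0.2,-0.07,0],0,0],[[0.2,-0.07,0],0,0],[[0.2,-0.07,0],0,0]]'
python3 - <<'E'
from h import *
grab("f2");pp("former","shoulder","spindle_top")
cv2.imwrite("pics/f12.png",cv2.resize(np.hstack([cv2.imread("pics/f1.png"),cv2.imread("pics/f2.png")]),(800,250)))
E
```

```text
time: 1.7
tool_pos: [0.4029, -0.3324, 0.3847]
tool_rot: [3.141, 0.0, 0.223]
contact_force: [-0.5, 0.1, 0.1]
opening: 0.092
grip_force: 0.0
former [ 0.4621 -0.2929  0.0013] 0.84
shoulder [ 0.4644 -0.2961  0.0553] 0.62
spindle_top [ 0.4632 -0.2956  0.1115] 0.55
time: 2.28
tool_pos: [0.4757, -0.2868, 0.3846]
tool_rot: [3.142, 0.0, 0.224]
contact_force: [-0.9, 0.2, 0.5]
opening: 0.0914
grip_force: 0.0
former [ 0.465  -0.2969 -0.0008] 0.96
shoulder [ 0.4642 -0.2958  0.0563] 0.67
spindle_top [ 0.4635 -0.2942  0.113 ] 0.71
spindle_top [0.4273 0.0582 0.002 ] 0.19
```

View pics/f12.png

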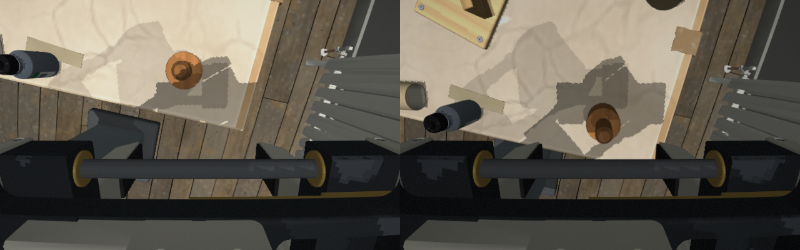

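f1 shows the former at about (293,112) and f2 at about (325,200), with the spindle visible. I'll fit the silhouette to both views.

```bash
cat >> h.py <<'E'
from scipy.optimize import minimize
def outline(cyls,X,m,sh):
    t=np.linspace(0,2*np.pi,48,endpoint=False);M=np.zeros(sh,np.uint8)
    for r0,r1,z0,z1 in cyls:
        p=[px(0,(X[0]+r*np.cos(a),X[1]+r*np.sin(a),X[2]+z),m) for r,z in((r0,z0),(r1,z1)) for a in t]
        cv2.fillConvexPoly(M,cv2.convexHull((np.array(p)*16).astype(np.int32)),255,cv2.LINE_AA,4)
    return M/255.
def fit(views,masks,cyls,X0,z=False):
    f=lambda q:sum((abs(outline(cyls,np.r_[q,X0[2:]] if not z else q,m,k.shape)-k)).sum()/max(k.sum(),1) for (i,m),k in zip(views,masks))
    x0=np.array(X0 if z else X0[:2],float)
    r=minimize(f,x0,method="Nelder-Mead",options=dict(initial_simplex=np.vstack([x0]+[x0+.006*e for e in np.eye(len(x0))]),xatol=1e-4,fatol=1e-4))
    return r.x,r.fun/len(masks)
FORMER=[(.027,.027,0,.055),(.012,.012,.055,.106),(.012,.0075,.106,.113)]
def smask(v,X0,cyls,grow,thr=110):
    im,m=v;s=cv2.cvtColor(im,cv2.COLOR_BGR2HSV)[...,1]
    roi=cv2.dilate((outline(cyls,X0,m,s.shape)>0).astype(np.uint8),np.ones((grow,grow)))
    return ((s>thr)&(roi>0)).astype(float)
E
python3 - <<'E'
from h import *
vs=[load("f1"),load("f2")];X0=(.4637,-.2955,0)
for thr in(90,120,150):
    ms=[smask(v,X0,FORMER,25,thr) for v in vs]
    print(thr,fit(vs,ms,FORMER,X0),fit(vs,ms,FORMER,X0,True),[fit([v],[k],FORMER,X0) for v,k in zip(vs,ms)])
# jig from top crop corners
c=np.array([(357,47),(487,85),(447,213),(317,175)])/3.3+[195,150]
q=np.array([onz("top",p,.012) for p in c]);print(q.round(4),q.mean(0))
ax=(q[0]+q[1]-q[2]-q[3])[:2];print("yaw",np.arctan2(ax[1],ax[0]), np.linalg.norm(ax)/2)
E
```

```text
90 (array([ 0.46294636, -0.29614255]), np.float64(0.08504019414826788)) (array([ 0.46193625, -0.29622974, -0.00618915]), np.float64(0.052790673583009644)) [(array([ 0.46210593, -0.29622617]), np.float64(0.07696289419641601)), (array([ 0.46338942, -0.29584882]), np.float64(0.09001216439308367))]
120 (array([ 0.46249806, -0.29652644]), np.float64(0.10896989137984828)) (array([ 0.46178417, -0.29611259, -0.00800146]), np.float64(0.06579429351625478)) [(array([ 0.46191243, -0.29663072]), np.float64(0.10175772108329194)), (array([ 0.46369954, -0.29578259]), np.float64(0.11209359733339246))]
150 (array([ 0.46199575, -0.2959438 ]), np.float64(0.2007772414441237)) (array([ 0.4614142 , -0.29602974, -0.01077941]), np.float64(0.1353094474351138)) [(array([ 0.46130993, -0.29696865]), np.float64(0.2071115956455104)), (array([ 0.46412417, -0.29555996]), np.float64(0.18753563447126734))]
[[ 0.6904  0.0036  0.012 ]
 [ 0.6541 -0.1202  0.012 ]
 [ 0.5311 -0.0818  0.012 ]
 [ 0.5665  0.0405  0.012 ]] [ 0.61054097 -0.03948855  0.012     ]
yaw -0.2959931999383186 0.1290602359860244
```

The former is at about (0.463, -0.296). The jig board centre is at about (0.6105, -0.0395) with yaw about -0.296. I'll look at the jig from two places on the way to the collar.

```bash
python3 -m jog '[[[0.18,-0.515,0],0,0],[[0.18,-0.515,0],0,0],[[0.18,-0.515,0],0,0],[[0.18,-0.515,0],0,0],[[0.18,-0.515,0],0,0],[[0.18,-0.515,0],0,0]]'
python3 - <<'E'
from h import *
grab("j1");pp("v_jig","jig_seat")
E
python3 -m jog '[[[0.13,-0.15,0],0,0],[[0.13,-0.15,0],0,0],[[0.13,-0.15,0],0,0],[[0.13,-0.15,0],0,0]]'
cat >> h.py <<'E'
def jigmask(q,m,sh):
    c,s=np.cos(q[2]),np.sin(q[2]);M=np.zeros(sh,np.uint8)
    F=[(.0262,0),(-.0223,.0485),(-.0117,.0591),(.0474,0)]
    parts=[([(-.065,-.065),(.065,-.065),(.065,.065),(-.065,.065)],0,.012),(F,.012,.067),([(a,-b) for a,b in F],.012,.067)]
    for pts,z0,z1 in parts:
        p=[px(0,(q[0]+c*a-s*b,q[1]+s*a+c*b,z),m) for a,b in pts for z in(z0,z1)]
        cv2.fillConvexPoly(M,cv2.convexHull((np.array(p)*16).astype(np.int32)),255,cv2.LINE_AA,4)
    return M/255.
E
python3 - <<'E'
from h import *
grab("j2");pp("v_jig","jig_seat")
vs=[load("j1"),load("j2")];q0=np.array([.6105,-.0395,-.296])
lut=[]
for thr in(60,80):
  ks=[]
  for im,m in vs:
    s=cv2.GaussianBlur(cv2.cvtColor(im,cv2.COLOR_BGR2HSV)[...,1],(3,3),0)
    roi=cv2.dilate((jigmask(q0,m,s.shape)>0).astype(np.uint8),np.ones((25,25)));ks.append(((s>thr)&(roi>0)).astype(float))
  for sel in([0],[1],[0,1]):
    f=lambda q:sum(abs(jigmask(q,vs[i][1],ks[i].shape)-ks[i]).sum()/ks[i].sum() for i in sel)
    r=minimize(f,q0,method="Nelder-Mead",options=dict(initial_simplex=[q0,q0+[.006,0,0],q0+[0,.006,0],q0+[0,0,.05]],xatol=1e-4,fatol=1e-4));q=r.x
    print(thr,sel,q.round(4),r.fun/len(sel),"seat",(q[:2]-.012*np.array([np.cos(q[2]),np.sin(q[2])])).round(4))
o=[]
for (im,m),k in zip(vs,ks):
    im=im.copy();cs,_=cv2.findContours((jigmask(q,m,k.shape)>.5).astype(np.uint8),0,2);cv2.drawContours(im,cs,-1,(0,0,255),1)
    cs,_=cv2.findContours(k.astype(np.uint8),0,2);cv2.drawContours(im,cs,-1,(255,0,0),1);o.append(im[:230])
cv2.imwrite("pics/jfit.png",cv2.resize(np.vstack(o),(780,560)))
E
```

```text
time: 3.22
tool_pos: [0.4997, -0.0714, 0.3848]
tool_rot: [3.141, -0.0, 0.222]
contact_force: [0.3, -0.2, 0.3]
opening: 0.092
grip_force: 0.0
v_jig [ 0.571   0.1432 -0.0024] 0.86
v_jig [ 0.615  -0.0379 -0.0016] 0.73
jig_seat [ 0.606  -0.0344  0.0104] 0.6
jig_seat [0.5669 0.1473 0.0066] 0.6
time: 3.88
tool_pos: [0.537, -0.0014, 0.3845]
tool_rot: [3.141, 0.001, 0.222]
contact_force: [0.4, 0.5, -0.8]
opening: 0.0923
grip_force: 0.0
v_jig [ 0.5739  0.1416 -0.0011] 0.68
v_jig [ 0.616  -0.0376 -0.0022] 0.63
jig_seat [ 0.6033 -0.0324  0.0109] 0.88
jig_seat [0.5659 0.1448 0.0042] 0.67
60 [0] [ 0.6138 -0.0373 -0.2924] 0.026134155154599152 seat [ 0.6023 -0.0338]
60 [1] [ 0.6136 -0.0371 -0.2893] 0.03423515665180614 seat [ 0.6021 -0.0337]
60 [0, 1] [ 0.6138 -0.0371 -0.291 ] 0.030294792844206674 seat [ 0.6023 -0.0337]
80 [0] [ 0.615  -0.0365 -0.2915] 0.1682885499878964 seat [ 0.6035 -0.0331]
80 [1] [ 0.6144 -0.0382 -0.2893] 0.11863493095212302 seat [ 0.6029 -0.0348]
80 [0, 1] [ 0.6147 -0.0371 -0.2925] 0.14414324063989759 seat [ 0.6032 -0.0336]
```

View pics/jfit.png

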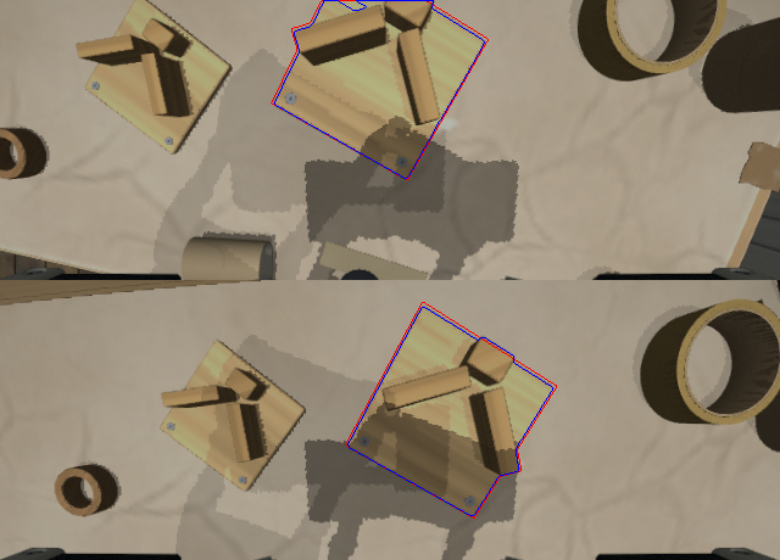

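The jig's seat is at about (0.6022, -0.0337) with yaw -0.291, and the model outline matches at 2-3% error. Next is the collar, turning the tool so the fingers close along the jig's x.

```bash
python3 -m jog '[[[-0.034,-0.59,0.21],-0.337,0],[[-0.034,-0.59,0.21],-0.337,0],[[-0.034,-0.59,0.21],-0.337,0],[[-0.034,-0.59,0.21],-0.337,0],[[-0.034,-0.59,0.21],-0.337,0],[[-0.034,-0.59,0.21],-0.337,0],[[-0.034,-0.59,0.21],-0.337,0],[[-0.034,-0.59,0.21],-0.337,0]]'
cat >> h.py <<'E'
COLLAR=[(.022,.022,0,.024)]
from scipy.spatial.transform import Rotation as R
def go(X,yaw=None):
    s=observe();T=R.from_euler("xyz",s["tool_rot"]).as_matrix();d=T.T@(np.array(X)-s["tool_pos"])/.4
    w=0 if yaw is None else -(yaw-s["tool_rot"][2])/np.pi
    print("shift",d.round(4),"turn",round(w,4))
E
python3 - <<'E'
from h import *
v=grab("c1");pp("collar")
X0=(.483,.265,0)
for thr in(60,75,90):
  k=smask(v,X0,COLLAR,31,thr);M=cv2.fillPoly(k.astype(np.uint8),cv2.findContours(k.astype(np.uint8),0,2)[0],1).astype(float)
  print(thr,k.sum(),fit([v],[M],COLLAR,X0))
im=v[0]; p=px(0,X0,v[1]);print(p)
cv2.imwrite("pics/c1v.png",im)
go((.483,.265,.2))
E
```

```text
time: 5.03
tool_pos: [0.4721, 0.2264, 0.3008]
tool_rot: [3.141, -0.0, 1.278]
contact_force: [0.3, 0.1, 0.1]
opening: 0.0919
grip_force: 0.0
collar [0.4809 0.2628 0.0007] 0.68
60 1699.0 (array([0.48216006, 0.2644154 ]), np.float64(0.07196078431372548))
75 1612.0 (array([0.48220054, 0.26437056]), np.float64(0.09478044739022369))
90 1545.0 (array([0.48191868, 0.26443254]), np.float64(0.1157128259592717))
[317.38850759 145.28999456]
shift [ 0.1001 -0.0017  0.252 ] turn 0
```

View pics/c1v.png

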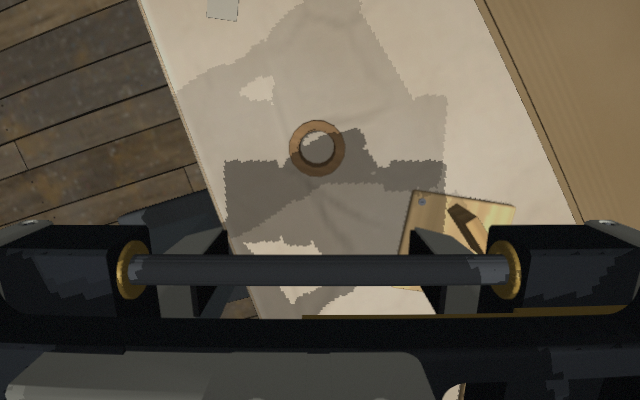

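The collar is at pixel (317,148). I'll cross-check its height with j2 and work out the descent.

```bash
python3 - <<'E'
from h import *
vs=[load("j2"),load("c1")];X0=(.482,.2645,0);ms=[]
for v in vs:
  k=smask(v,X0,COLLAR,25,60);ms.append(cv2.fillPoly(k.astype(np.uint8),cv2.findContours(k.astype(np.uint8),0,2)[0],1).astype(float))
print(fit(vs,ms,COLLAR,X0),fit(vs,ms,COLLAR,X0,True),fit(vs[:1],ms[:1],COLLAR,X0))
go((.482,.2645,.25));go((.482,.2645,.185))
E
```

```text
(array([0.48250428, 0.26435959]), np.float64(0.08732102571901953)) (array([ 0.48227646,  0.26497034, -0.00202133]), np.float64(0.07677104731801143)) (array([0.48229462, 0.2649611 ]), np.float64(0.1022534386889084))
shift [ 0.0982 -0.0037  0.127 ] turn 0
shift [ 0.0981 -0.0037  0.2895] turn 0
```

```bash
python3 -m jog '[[[0.099,-0.004,0.1],0,0],[[0.099,-0.004,0.2],0,0],[[0.099,-0.004,0.29],0,0],[[0.099,-0.004,0.29],0,0],[[0.099,-0.004,0.29],0,0.7],[[0.099,-0.004,0.29],0,0.7],[[0.099,-0.004,0.29],0,0.7],[[0.099,-0.004,0.29],0,0.7],[[0.099,-0.004,0.29],0,0.7],[[0.099,-0.004,0.29],0,0.7]]' 12
```

```text
time: 6.38
tool_pos: [0.4818, 0.2653, 0.1849]
tool_rot: [3.141, -0.0, 1.282]
contact_force: [-0.5, -0.0, 2.0]
opening: 0.043
grip_force: 12.0
```

```bash
python3 -m jog '[[[0,0,-0.1],0,0.7],[[0,0,-0.25],0,0.7],[[0,0,-0.375],0,0.7],[[-0.15,0.04,-0.375],0,0.7],[[-0.3,0.08,-0.375],0,0.7],[[-0.45,0.12,-0.375],0,0.7],[[-0.6,0.16,-0.375],0,0.7],[[-0.75,0.2,-0.375],0,0.7],[[-0.75,0.2,-0.375],0,0.7]]'
python3 - <<'E'
from h import *
go((.463,-.296,.335),1.28)
E
```

```text
time: 7.5
tool_pos: [0.4726, -0.0488, 0.3347]
tool_rot: [3.141, 0.001, 1.275]
contact_force: [0.5, 0.7, -0.1]
opening: 0.0433
grip_force: 12.0
shift [-5.982e-01  1.571e-01 -3.000e-04] turn -0.0016
```

```bash
python3 -m jog '[[[-0.15,0.04,0],0,0.7],[[-0.3,0.08,0],0,0.7],[[-0.45,0.12,0],0,0.7],[[-0.598,0.157,0],0,0.7],[[-0.598,0.157,0],0,0.7],[[-0.598,0.157,0],0,0.7]]'
python3 - <<'E'
from h import *
v=grab("h1");pp("collar","spindle_top","former")
o=[v[0][100:]]
im=cams.read_camera("scene")[:,:,::-1];p=px("scene",(.463,-.296,.12)).astype(int);print(p)
c=im[max(p[1]-60,0):p[1]+60,p[0]-100:p[0]+100];o.append(cv2.resize(c,(640,int(640*c.shape[0]/c.shape[1]))))
cv2.imwrite("pics/h1v.png",cv2.resize(np.vstack(o),(560,600)))
E
```

```text
time: 8.25
tool_pos: [0.465, -0.2911, 0.3342]
tool_rot: [-3.14, -0.001, 1.282]
contact_force: [-0.2, 0.4, -0.8]
opening: 0.0429
grip_force: 12.0
collar [ 0.4639 -0.2934  0.1505] 0.61
spindle_top [ 0.4638 -0.2941  0.113 ] 0.6
former [ 0.4621 -0.2983 -0.0009] 0.81
[426 180]
```

View pics/h1v.png

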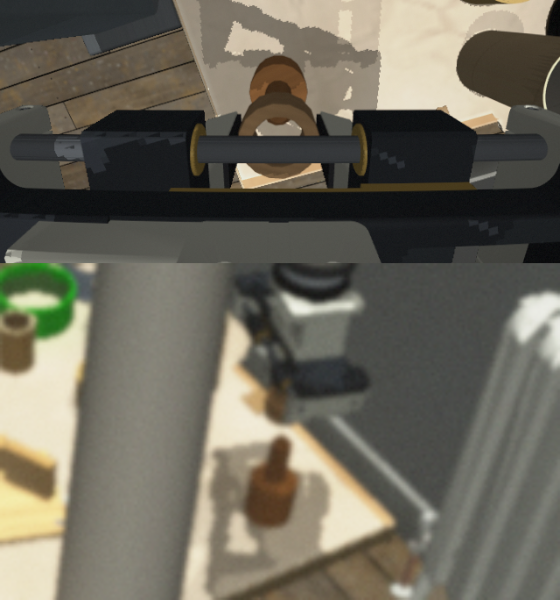

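The wrist view shows the former at about (317,200) with the held collar in front at about (322,235). The arm is still settling. I'll settle it, then fit both in one picture.

```bash
python3 -m jog '[[[0,0,0],0,0.7],[[0,0,0],0,0.7]]'
cat >> h.py <<'E'
def both(n,zc,rows=226,off=(0,0)):
    im,m=v=load(n) ;s=observe();sat=cv2.cvtColor(im,cv2.COLOR_BGR2HSV)[...,1];res=[]
    cx0=s["tool_pos"][:2]; X0=np.r_[.463,-.296,cx0]
    mod=lambda q:np.maximum(outline(FORMER,(q[0],q[1],0),m,sat.shape),outline(COLLAR,(q[2],q[3],zc),m,sat.shape))
    roi=cv2.dilate((mod(X0)>0).astype(np.uint8),np.ones((21,21)));roi[rows:]=0
    for thr in(90,110,130):
        k=((sat>thr)&(roi>0)).astype(float)
        f=lambda q:(abs(mod(q)-k)*roi).sum()/k.sum()
        r=minimize(f,X0,method="Nelder-Mead",options=dict(initial_simplex=np.vstack([X0]+[X0+.004*e for e in np.eye(4)]),xatol=1e-4,fatol=1e-4,maxiter=400))
        print(thr,"former",r.x[:2].round(4),"collar",r.x[2:].round(4),"err",round(r.fun,3));q=r.x
    cs,_=cv2.findContours((mod(q)>.5).astype(np.uint8),0,2);o=im.copy();cv2.drawContours(o,cs,-1,(0,255,0),1)
    cs,_=cv2.findContours(k.astype(np.uint8),0,2);cv2.drawContours(o,cs,-1,(255,0,0),1);return o,s
E
python3 - <<'E'
from h import *
grab("h2");s=observe();print(s["tool_pos"],s["tool_rot"])
o,s=both("h2",s["tool_pos"][2]-.185+.0)
cv2.imwrite("pics/h2v.png",cv2.resize(o[130:290,210:430],(770,560),interpolation=cv2.INTER_CUBIC))
E
```

```text
time: 8.75
tool_pos: [0.4648, -0.2919, 0.3348]
tool_rot: [3.141, 0.0, 1.282]
contact_force: [0.5, -0.4, 0.4]
opening: 0.043
grip_force: 12.0
[ 0.46483232 -0.29206364  0.33477434] [3.14148885e+00 1.36720764e-04 1.28174892e+00]
90 former [ 0.4622 -0.2978] collar [ 0.4642 -0.2939] err 0.031
110 former [ 0.462  -0.2981] collar [ 0.464  -0.2942] err 0.058
130 former [ 0.4619 -0.2982] collar [ 0.4667 -0.3051] err 0.474
```

View pics/h2v.png

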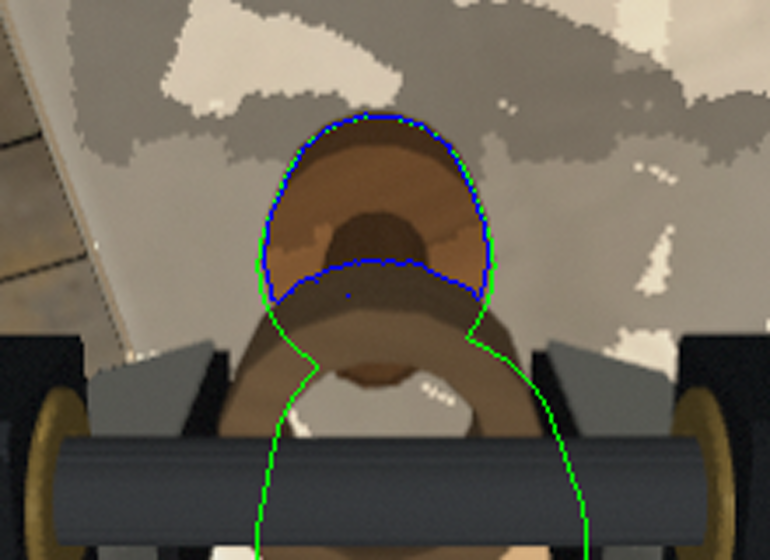

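Both bodies fit at 3% error, so I need to shift by (-2, -3.9) mm. I'll apply that, go lower and check again.

```bash
python3 -m jog '[[[-0.011,-0.002,0.04],0,0.7],[[-0.011,-0.002,0.07],0,0.7],[[-0.011,-0.002,0.07],0,0.7],[[-0.011,-0.002,0.07],0,0.7]]'
python3 - <<'E'
from h import *
grab("h3");s=observe();print(s["tool_pos"],s["tool_rot"])
o,s=both("h3",s["tool_pos"][2]-.185+.0)
cv2.imwrite("pics/h3v.png",cv2.resize(o[130:290,210:430],(770,560),interpolation=cv2.INTER_CUBIC))
E
```

```text
time: 9.3
tool_pos: [0.4628, -0.2963, 0.3066]
tool_rot: [-3.141, -0.0, 1.281]
contact_force: [0.4, 0.2, -0.8]
opening: 0.0429
grip_force: 12.0
[ 0.46287844 -0.29634569  0.30693375] [3.14107170e+00 3.23653614e-04 1.28148106e+00]
90 former [ 0.4623 -0.2979] collar [ 0.4633 -0.2969] err 0.034
110 former [ 0.4621 -0.298 ] collar [ 0.4631 -0.3013] err 0.047
130 former [ 0.4619 -0.2981] collar [ 0.4619 -0.3023] err 0.445
```

View pics/h3v.png

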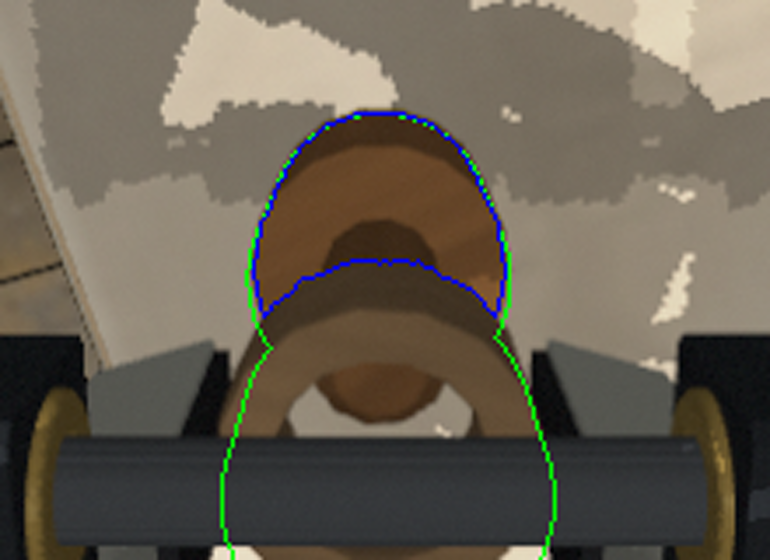

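```bash
python3 - <<'E'
from h import *
im,m=load("h3");s=observe();t=s["tool_pos"];ax=np.array([np.cos(1.2815),np.sin(1.2815)])
zb=t[2]-.185
for d in(-.003,-.002,-.001,0,.001):
    c=t[:2]+d*ax
    print(d,"collar far-inner",px(0,np.r_[c+.014*ax,zb+.024],m).round(1),"outer top",px(0,np.r_[c+.022*ax,zb+.024],m).round(1),"outer bottom",px(0,np.r_[c+.022*ax,zb],m).round(1))
for d in(-.003,-.002,-.001,0,.001):
    c=t[:2]+d*ax
    print(d,"spindle",[px(0,np.r_[c-r*ax,z],m).round(1)[1] for r,z in((.0075,.113),(.012,.106))],"body far",px(0,np.r_[c+.027*ax,0],m).round(1)[1],px(0,np.r_[c+.027*ax,.055],m).round(1)[1],px(0,np.r_[c+.012*ax,.055],m).round(1)[1])
E
```

```text
-0.003 collar far-inner [318.7 239.8] outer top [318.7 222.9] outer bottom [318.6 208. ]
-0.002 collar far-inner [318.7 237.7] outer top [318.7 220.8] outer bottom [318.6 206.1]
-0.001 collar far-inner [318.7 235.7] outer top [318.7 218.7] outer bottom [318.6 204.3]
0 collar far-inner [318.7 233.6] outer top [318.7 216.5] outer bottom [318.6 202.4]
0.001 collar far-inner [318.7 231.4] outer top [318.7 214.3] outer bottom [318.6 200.5]
-0.003 spindle [np.float64(254.1), np.float64(256.3)] body far 163.4 174.9 195.6
-0.002 spindle [np.float64(252.4), np.float64(254.7)] body far 162.3 173.5 194.2
-0.001 spindle [np.float64(250.8), np.float64(253.2)] body far 161.1 172.1 192.9
0 spindle [np.float64(249.1), np.float64(251.6)] body far 160.0 170.7 191.5
0.001 spindle [np.float64(247.5), np.float64(250.0)] body far 158.8 169.3 190.1
```

Collar and spindle agree within about 1 mm, so I'll lower it.

```bash
python3 -m jog '[[[0,0,0.03],0,0.7],[[0,0,0.06],0,0.7],[[0,0,0.08],0,0.7],[[0,0,0.1],0,0.7],[[0,0,0.1],0,0.7]]'
python3 - <<'E'
from h import *
go((.4628,-.2963,.2412))
E
```

```text
time: 9.98
tool_pos: [0.4626, -0.2961, 0.2659]
tool_rot: [-3.14, -0.001, 1.281]
contact_force: [0.1, -0.4, -0.2]
opening: 0.0431
grip_force: 12.0
shift [-0.0003  0.0006  0.0619] turn 0
```

```bash
python3 -m jog '[[[0,0,0.03],0,0.7],[[0,0,0.061],0,0.7],[[0,0,0.061],0,0.7],[[0,0,0.061],0,0.4],[[0,0,0.061],0,0.3],[[0,0,0.061],0,0.3]]'
python3 -m jog '[[[0,0,-0.08],0,0.3],[[0,0,-0.2],0,0.3],[[0,0,-0.2],0,0.3],[[0,0,-0.2],0,0.3]]'
python3 - <<'E'
from h import *
grab("r1");pp("collar","shoulder","spindle_top","former")
im=cv2.imread("pics/r1.png");cv2.imwrite("pics/r1v.png",cv2.resize(im[130:290,210:430],(770,560),interpolation=cv2.INTER_CUBIC))
E
```

```text
time: 10.72
tool_pos: [0.4628, -0.2963, 0.2427]
tool_rot: [3.141, 0.0, 1.282]
contact_force: [-0.3, -0.1, -0.1]
opening: 0.0636
grip_force: 0.0
time: 11.22
tool_pos: [0.4625, -0.296, 0.322]
tool_rot: [-3.141, -0.0, 1.282]
contact_force: [-0.1, 0.6, -0.5]
opening: 0.0641
grip_force: 0.0
collar [ 0.4611 -0.2954  0.0551] 0.93
shoulder [ 0.4651 -0.2906  0.0573] 0.9
spindle_top [ 0.4635 -0.2961  0.1115] 0.9
former [ 0.4654 -0.2963  0.0018] 0.84
```

View pics/r1v.png

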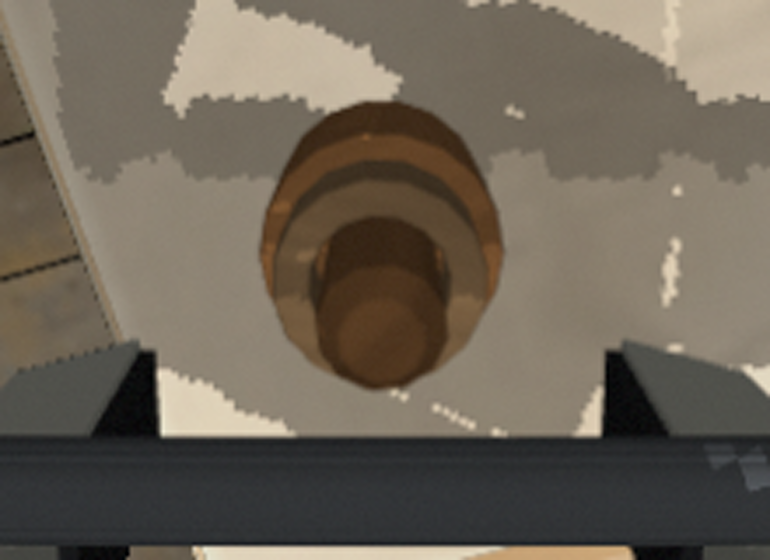

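The collar sits flat on the shoulder round the spindle and the former is upright. I'll grip the spindle above the collar.

```bash
python3 -m jog '[[[-0.003,0,0.08],0,0.3],[[-0.003,0,0.152],0,0.3],[[-0.003,0,0.152],0,0.3],[[-0.003,0,0.152],0,0.9],[[-0.003,0,0.152],0,0.9],[[-0.003,0,0.152],0,0.9],[[-0.003,0,0.152],0,0.9],[[-0.003,0,0.152],0,0.9],[[-0.003,0,0.152],0,0.9]]' 40
python3 - <<'E'
from h import *
s=observe();z=s["tool_pos"][2];go((.5735,-.0251,z+.07),1.28)
E
```

```text
time: 12.6
tool_pos: [0.4624, -0.2974, 0.2618]
tool_rot: [3.141, 0.0, 1.282]
contact_force: [0.1, 0.5, 3.0]
opening: 0.0232
grip_force: 40.0
shift [ 0.7316  0.072  -0.1751] turn 0.0005
```

```bash
python3 -m jog '[[[0,0,-0.05],0,0.9],[[0,0,-0.11],0,0.9],[[0.04,0,-0.175],0,0.9],[[0.12,0.01,-0.175],0,0.9],[[0.22,0.02,-0.175],0,0.9],[[0.32,0.03,-0.175],0,0.9],[[0.42,0.04,-0.175],0,0.9],[[0.52,0.05,-0.175],0,0.9],[[0.62,0.06,-0.175],0,0.9],[[0.7,0.07,-0.175],0,0.9],[[0.732,0.072,-0.175],0,0.9],[[0.732,0.072,-0.175],0,0.9]]'
python3 -m jog '[[[0,0,0],0,0.9],[[0,0,0],0,0.9]]'
python3 - <<'E'
from h import *
v=grab("p1");pp("collar","former","jig_seat")
cv2.imwrite("pics/p1v.png",cv2.resize(v[0][60:290,130:510],(760,460),interpolation=cv2.INTER_CUBIC))
go((.5735,-.0251,.2618+.0135),1.28)
E
```

```text
time: 14.1
tool_pos: [0.5734, -0.0247, 0.331]
tool_rot: [-3.141, 0.0, 1.283]
contact_force: [0.5, -0.5, -2.7]
opening: 0.0229
grip_force: 40.0
time: 14.35
tool_pos: [0.5733, -0.026, 0.3315]
tool_rot: [-3.142, 0.0, 1.28]
contact_force: [-0.5, -0.1, -2.5]
opening: 0.023
grip_force: 40.0
collar [ 0.5748 -0.0256  0.1239] 0.67
collar [ 0.5772 -0.0219  0.0689] 0.34
former [ 0.5746 -0.0243  0.0702] 0.67
jig_seat [ 0.6037 -0.033   0.012 ] 0.58
jig_seat [ 0.5737 -0.0235  0.0691] 0.22
shift [ 0.001  -0.0002  0.1408] turn 0.0002
```

View pics/p1v.png

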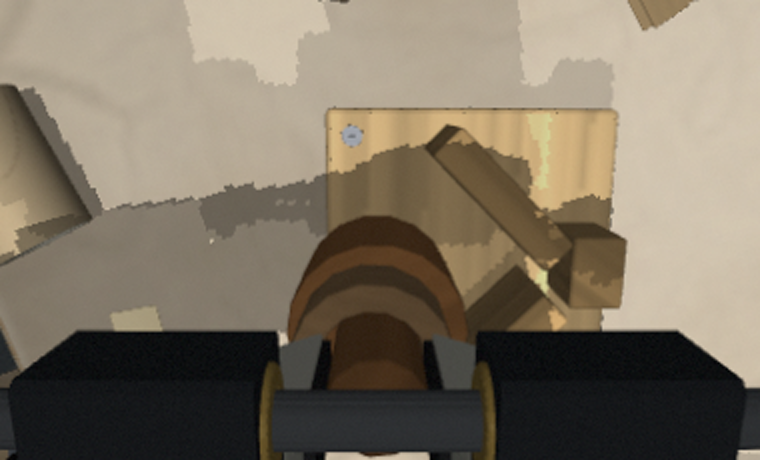

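The former is held upright with the collar on, the jig is square to the tool (its +x is tool +y), and the V is to the right. I'll lower it.

```bash
python3 -m jog '[[[0,0,0.04],0,0.9],[[0,0,0.09],0,0.9],[[0,0,0.12],0,0.9],[[0.001,0,0.14],0,0.9],[[0.001,0,0.14],0,0.9],[[0.001,0,0.14],0,0.9]]'
python3 -m jog '[[[0,0,0.001],0,0.9],[[0,0.025,0.001],0,0.9],[[0,0.05,0.001],0,0.9],[[0,0.06,0.001],0,0.9],[[0,0.065,0.001],0,0.9],[[0,0.065,0.001],0,0.9]]'
```

```text
time: 15.3
tool_pos: [0.5738, -0.0246, 0.2759]
tool_rot: [3.141, -0.0, 1.282]
contact_force: [-0.1, 0.1, -2.3]
opening: 0.0229
grip_force: 40.0
time: 16.05
tool_pos: [0.5986, -0.032, 0.275]
tool_rot: [-3.141, 0.0, 1.281]
contact_force: [0.0, -0.7, -2.8]
opening: 0.0231
grip_force: 40.0
```

```bash
python3 -m jog '[[[0,0.004,0.001],0,0.9],[[0,0.008,0.001],0,0.9],[[0,0.008,0.001],0,0.9],[[0,0.008,0.001],0,0.9]]'
python3 -m jog '[[[0,0.003,0],0,0.9],[[0,0.003,0],0,0.9],[[0,0.003,0],0,0.9]]'
```

```text
time: 16.55
tool_pos: [0.6014, -0.033, 0.2745]
tool_rot: [-3.141, 0.0, 1.282]
contact_force: [-2.7, -0.3, -2.0]
opening: 0.0229
grip_force: 40.0
time: 16.92
tool_pos: [0.6022, -0.0334, 0.2744]
tool_rot: [-3.139, 0.001, 1.282]
contact_force: [-4.9, -1.7, -1.0]
opening: 0.0233
grip_force: 40.0
```

The force comes mostly from the left face, so I'll shift about 1 mm towards -y and push further.

```bash
python3 -m jog '[[[-0.002,0.003,0],0,0.9],[[-0.003,0.005,0],0,0.9],[[-0.003,0.005,0],0,0.9],[[-0.003,0.005,0],0,0.9]]'
cat >> h.py <<'E'
def F():
    s=observe();f=s["contact_force"];a=-.291;x=f[0]*np.cos(a)+f[1]*np.sin(a);y=-f[0]*np.sin(a)+f[1]*np.cos(a)
    print("jig fx,fy",round(x,1),round(y,1),"fz",round(f[2],1),"L",round((-x-y)/2**.5,1),"R",round((-x+y)/2**.5,1),s["tool_pos"].round(4),s["torque"].round(2))
E
python3 -c "
from h import *
F()"
```

```text
time: 17.42
tool_pos: [0.6034, -0.0349, 0.2742]
tool_rot: [-3.137, 0.001, 1.282]
contact_force: [-7.7, -0.3, 0.1]
opening: 0.0229
grip_force: 40.0
jig fx,fy -7.3 -2.5 fz 0.1 L 6.9 R 3.4 [ 0.6034 -0.0349  0.2742] [-0.1   1.38  0.08]
```

```bash
python3 -m jog '[[[-0.002,0.002,0],0,0.9],[[-0.002,0.003,0],0,0.9],[[-0.002,0.003,0],0,0.9],[[-0.002,0.003,0],0,0.9],[[-0.002,0.003,0],0,0.9]]'
python3 - <<'E'
from h import *
F();v=grab("e1");F();pp("collar","former","shoulder","spindle_top","jig_seat")
im=v[0][100:290,160:480];im2=cams.read_camera("scene")[:,:,::-1];p=px("scene",(.6,-.034,.06)).astype(int);c=im2[p[1]-45:p[1]+45,p[0]-75:p[0]+75]
cv2.imwrite("pics/e1v.png",np.vstack([cv2.resize(im,(500,297)),cv2.resize(c,(500,300),interpolation=cv2.INTER_CUBIC)]))
E
```

```text
time: 18.05
tool_pos: [0.6038, -0.0353, 0.2742]
tool_rot: [-3.135, 0.0, 1.282]
contact_force: [-9.5, 2.0, 2.3]
opening: 0.023
grip_force: 40.0
jig fx,fy -9.7 -0.8 fz 2.3 L 7.5 R 6.3 [ 0.6038 -0.0353  0.2742] [0.41 1.87 0.06]
jig fx,fy -9.4 0.0 fz 3.0 L 6.7 R 6.7 [ 0.6038 -0.0353  0.2742] [0.44 1.84 0.01]
collar [ 0.6028 -0.0367  0.07  ] 0.94
former [ 0.6039 -0.0343  0.0128] 0.75
shoulder [ 0.6019 -0.0351  0.0666] 0.78
```

View pics/e1v.png

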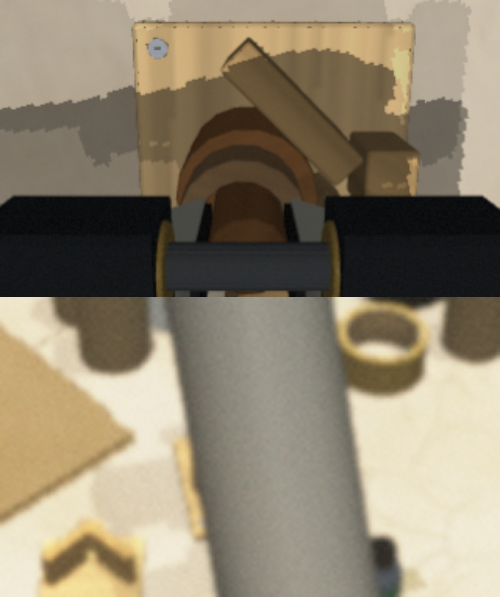

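The former touches both faces at an estimated 6.7 N each. It stands on the board, the collar is on the shoulder, and the tool tilt is under 0.5°. I'll hand in.

```bash
python3 -m jog '[[[0,0,0],0,0.9],[[0,0,0],0,0.9]]'; python3 -c "
from h import *
F();print(robot.hand_in())"
```

```text
time: 18.65
tool_pos: [0.6038, -0.0353, 0.2742]
tool_rot: [-3.135, 0.0, 1.282]
contact_force: [-10.0, 3.0, 1.7]
opening: 0.0233
grip_force: 40.0
jig fx,fy -10.4 0.0 fz 1.7 L 7.4 R 7.4 [ 0.6038 -0.0353  0.2742] [0.36 1.85 0.04]
the job is handed in; nothing more can be done
None
```

Job handed in at about 19 s with the collar on the former's shoulder and the former gripped by the spindle, upright on the jig board and pressed against both V faces at an estimated 7 N each; the hand-in returned no verdict.

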